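# Load the specimen carrier into the retaining block of the mounting dock

### The arm

A 6-joint arm with a two-finger parallel gripper is mounted at the origin on a cart in front of the work surface, level with it; the furniture and walls round the work are solid. World frame = base frame: x ahead of the robot, y to its left, z up, the work surface at z = 0. Lengths are in m, angles in rad, forces in N, time in s.
With the tool pointing down it reaches from about 0.375 to 0.975 m from the base axis. Payload 3.8 kg.
Tool frame: the origin (TCP) lies midway between the tips of the shut fingers; the grasp point (between the pads) lies 19 mm behind it; x points along the fingers, y is the direction in which the jaws open and shut, and the axes are right-handed (so a half turn about x gives the same grasp; the last joint's range is limited). The gripper opens to 88 mm and grips with 3 to 60 N. Pads are 18 mm wide; open, the fingers measure 123 mm over their backs; the gripper's body (75 mm by 187 mm) begins 45 mm behind the grasp point.
Start: joints at [1.309, 0.264, 1.604, -0, 1.274, -0.037], TCP at [0.15, 0.658, 0.239] pointing down, gripper open.
Joint ranges: [-2.63, 2.63], [-0.94, 2.18], [0.31, 2.57], [-1.31, 4.45], [0, 2.66], [-2.55, 2.55]. Speed limits (rad/s): [2.57, 2.57, 3.14, 3.14, 3.14, 3.14].

### API

Orientations are given as a 3x3 rotation matrix whose columns are the frame's x, y, z axes.
In Python, from station import r gives the robot as it stands.
- The arm moves only by the tool carry_out, never from a script. Its argument "targets" is a list of rows, each a list of 6 numbers: the shift along the tool's x, y, z in mm, then the turn, a rotation vector about the tool's x, y, z in degrees. In form: [[tx, ty, tz, rx, ry, rz], ...]. A call has exactly 8 rows; each row shifts and turns the commanded pose from where the row before left it, along the tool's axes as they then stand; what a row does not reach is not made up. A row lasts 1/8 s, in which the tool goes at most 62.5 mm and 10.7 degrees, less where a joint would pass 70% of its speed; a pose out of reach is approached as far as the arm can. A call is refused whole if a number of a shift passes 62.5 or a number of a turn 10.7, either way. A call with a gripper value outside its range is refused whole. "gripper" is the closure, from -1 (fully open) to 1 (shut), set as the call begins (left out, the last holds). The fingers move at their own pace and stop on an object; the grip force is fixed at half the most. Time passes only in rows, so rows that do not move let the fingers close, or fill a call up. It gives the time, the measured TCP pose, the force and the opening at its end, in the units of the state.
- r.get_obs(): the state, without advancing time (a new reading comes with each control period).
- r.capture(name): name is "scene" or "top" or "wrist"; returns a dict with "image" (400x640x3 uint8, blue, green, red), "mtx" (3x3 intrinsics, pixels), "T" (4x4, takes a point from camera to world coordinates). Camera axes: x right, y up, looking along -z (the intrinsics and any distortion apply to the point x, -y, -z); pixel columns grow to the right and rows downward; lengths in m; the calibration is good to about 2 mm. A picture is of the moment at which its call begins. There is no depth.
- r.sign_off(): hands the job in, once; it reports no verdict.
The state is a dict: "clock": time; "joint_positions": joint angles; "qvel": joint speeds; "joint_efforts": joint torques, N m; "position": TCP position; "orientation": TCP orientation; "contact_force": force on the tool from outside, world axes, zero at the start; "wrist_torque": the same for the moment, N m; "gripper_width": finger opening in m.
Only numpy, scipy, OpenCV 4.12 (cv2) and the standard library are available. Lean on these libraries where they do the work, as an engineer would, in place of code of your own. Each camera call takes 0.05 s, during which the arm holds its last target.

### The job

Pick up the specimen carrier by its grip block, set it on the bed of the mounting dock and slide it, nose first, under the overhang and the sprung clamp toe of the retaining block until it is fully home against the hidden stop. Do not ram or jam it; press it firmly against the stop for a moment (about 5 to 15 newtons, never above 20), then let go and leave it lying flat there, nose touching the stop. Leave the petri dish, the jar, the coverslip box and the tally counter where they are.

Things in the scene. Friction and masses are not known exactly. Their poses are not given: they have to be found in the camera images.
- carrier: loose specimen carrier, about 160 g: aluminium foot plate 110 long (own x) x 40 wide (y) x 8 mm thick; on it near the rear a black grip block 20 (x) x 16 (y) mm, 8 to 42 mm above the underside, and ahead of that a low strip (x -18 to -6, top at 11 mm). Origin: centre of the foot's underside; x points to the nose (the end far from the grip block, top edge chamfered 3 mm), z up
- carrier_grip (a point): middle of the carrier's grip block, at x = -35 mm, 30 mm above the carrier's underside; axes as the carrier's
- carrier_nose (a point): middle of the lower edge of the carrier's nose (x = +55 mm); axes as the carrier's
- dock: fixed mounting dock: aluminium bed plate 200 (own x) x 84 (y) mm, top 8 mm above the bench; origin: centre of its underside. Open bed from x = -100 to +20 mm, then a dark steel retaining block to x = +100, its top 27.5 mm above the bench, with a 47 mm high bridge over the toe. Slide the carrier along the dock's +x, nose first
- dock_mouth (a point): middle of the pocket's mouth on the bed surface (dock x = +20 mm, 8 mm above the bench); axes as the dock's. The pocket is 43.5 mm wide and its roof 11.5 mm above the bed; side cheeks flare the entry to about 60 mm, beginning 18 mm before the mouth
- petri: bystander: petri dish, 61 mm across, 15 mm high, origin at the centre of its underside
- jar: bystander: screw-lid jar, 44 mm across, 56 mm high, origin at the centre of its underside
- coverslips: bystander: small square plastic box, 31 x 31 x 19 mm, origin at the centre of its underside
- counter: bystander: tally counter, 48 x 65 x 30 mm, origin at the centre of its underside
- toe_line (a point): lowest line of the clamp toe, a sprung steel roller (radius 6 mm) 13.5 mm inside the mouth, hanging 6 mm above the bed. The nose must force it up 2 mm against about 4 N; it then drags on the sliding carrier, so that pushing takes some 2 to 10 N (a peak at the toe, then less) before any stop is met; at the stop that drag, and up to 5 N more, is lost from the push
- stop_zone (a point): point on the bed 36 mm inside the mouth, on the centre line: the nearest place where the stop's face can be. The rigid stop (12 mm wide, 9 mm high) is screwed in to a different depth each time, its face 36 to 60 mm inside the mouth; it cannot be seen and is not reported: find it by feel, as a sharp rise of the push above the drag
- scope_front (a point): warning point (always here) at the front of the fixed microscope, which stands over 0.4 m high behind it, about 0.2 m wide: on the way from the start pose to the carrier, draw the arm back and swing it round in front of the microscope, on the robot's side, or the gripper's body hits its stage
Mind the look-alikes: they are no part of the job. What is shaped like the carrier but pink is not meant.

How it is judged:
On the way, in this order (a step that is already met when the one before it is completed fails the run):
1. the carrier's nose is at least 10 mm inside the mouth of the pocket, the carrier flat and in line with the dock (x of carrier_nose in the frame of dock_mouth above 0.01 m and angle between carrier's own z axis and vertical below 0.12 rad and angle between the x axis of carrier and the x axis of dock, either way round below 0.12 rad and y of carrier_nose in the frame of dock_mouth between -0.006 and 0.006 m and z of carrier_nose in the frame of dock_mouth between -0.004 and 0.006 m), for 0.1 s.
2. the carrier is pressed against the stop in the pocket with at least 3 N (contact force between carrier and stop_tip above 3 N), for 0.2 s.
At the end, for the whole second after the job is handed in: The carrier lies flat on the dock's bed (tilt under 0.05 rad, nose less than 3 mm above the bed), its nose at least 33 mm inside the pocket and within 1.5 mm of the stop's face, at rest (x of stop_tip in the frame of carrier below 0.0645 m and x of carrier_nose in the frame of dock_mouth above 0.033 m and z of carrier_nose in the frame of dock_mouth below 0.003 m and angle between carrier's own z axis and vertical below 0.05 rad and linear speed of carrier below 0.01 m/s); the robot touches nothing.
It fails at once if the carrier is pushed against the stop with more than 20 N, or rammed or jammed against the dock with more than 40 N (contact force between carrier and stop_tip above 20 N or contact force between carrier and dock above 40 N).
It fails at once if a bystander (petri dish, jar, coverslip box or tally counter) is moved by more than 15 mm (distance of any of petri, jar, coverslips, counter from where it was at the start of the episode above 0.015 m).
It also fails if it takes over 58 s, if anything falls off the work surface, if the arm or the gripper's body presses on something with over 40 N, if the wrist force passes 120 N, or if a joint passes its speed limit or range.

## Working session

There is one attempt and no reset: what is moved stays moved. The work goes in short steps, Python scripts to look and compute and a tool call to move; the robot and the scene stay as the last step left them, time stands still between calls to the robot, and variables do not carry over. Pictures are saved under pics/ and viewed, and the job is handed in when it is done.

Besides the shell and the picture viewer there is one more tool, called after "Emit:" as name(argument=value, ...) on one line, values as JSON. carry_out: Moves the arm, as the interface text tells. Its arguments: {"type":"object","properties":{"targets":{"type":"array"},"gripper":{"type":"number"}},"required":["targets"]}

```bash
ls; mkdir -p pics
python3 - <<'E'
from station import r
import cv2,json,numpy as np
o=r.get_obs()
for k,v in o.items(): print(k,np.round(v,4).tolist())
for n in ["scene","top","wrist"]:
    c=r.capture(n); cv2.imwrite(f"pics/{n}0.png",c["image"]); print(n,np.round(c["mtx"],2).tolist(),np.round(c["T"],4).tolist(),[k for k in c])
    np.savez(f"pics/{n}0.npz",**{k:c[k] for k in("image","mtx","T")})
E
```

```text
pics
clock 0.0
joint_positions [1.3091, 0.2647, 1.6054, -0.0, 1.2737, -0.0369]
qvel [0.0031, -0.0014, -0.0027, -0.0006, -0.0012, -0.0007]
joint_efforts [0.0006, -50.2127, -35.6868, 0.0727, 0.0296, -0.0002]
position [0.1503, 0.6573, 0.2374]
orientation [[-0.0006, 0.2229, 0.9748], [-0.0021, 0.9748, -0.2229], [-1.0, -0.0022, -0.0001]]
contact_force [-0.3508, -0.7231, -0.1417]
wrist_torque [0.0422, -0.0012, -0.0009]
gripper_width 0.0879
scene [[516.02, 0.0, 322.67], [0.0, 516.02, 210.0], [0.0, 0.0, 1.0]] [[0.9089, 0.226, -0.3503, 0.1274], [-0.4168, 0.5128, -0.7505, -0.7807], [0.01, 0.8282, 0.5603, 0.7855], [0.0, 0.0, 0.0, 1.0]] ['image', 'mtx', 'T']
top [[519.39, 0.0, 323.53], [0.0, 519.39, 206.13], [0.0, 0.0, 1.0]] [[0.0101, 0.9979, -0.0634, 0.4528], [-0.9999, 0.0109, 0.012, 0.1022], [0.0126, 0.0633, 0.9979, 1.2951], [0.0, 0.0, 0.0, 1.0]] ['image', 'mtx', 'T']
wrist [[315.75, 0.0, 319.42], [0.0, 315.75, 198.54], [0.0, 0.0, 1.0]] [[0.2227, -0.9405, -0.2568, 0.0842], [0.9749, 0.2143, 0.061, 0.6726], [-0.0023, -0.2639, 0.9645, 0.3846], [0.0, 0.0, 0.0, 1.0]] ['image', 'mtx', 'T']
```

View pics/scene0.png

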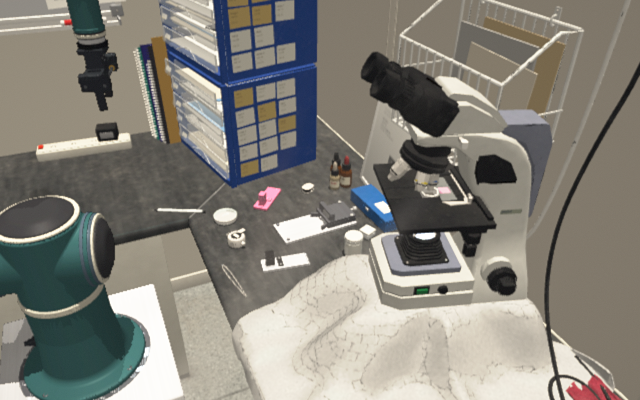

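View pics/top0.png

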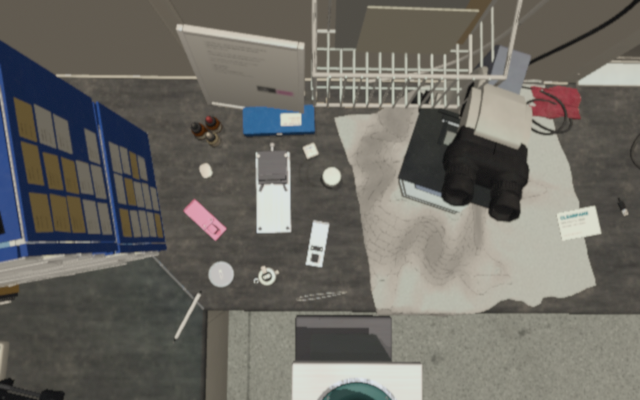

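View pics/wrist0.png

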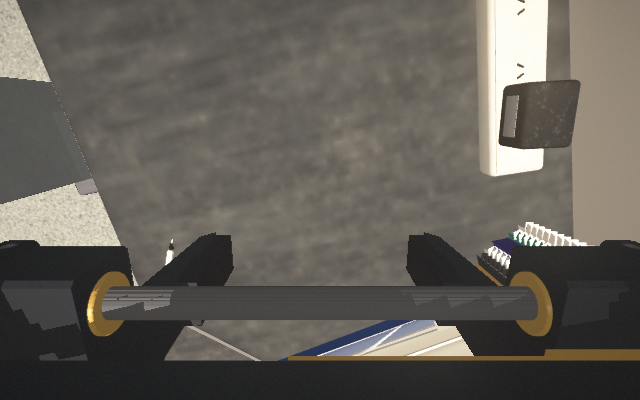

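```bash
cat > h.py <<'E'
import numpy as np,cv2
def load(n):
    d=np.load(f"pics/{n}.npz"); return d
def cap(r,n,tag):
    c=r.capture(n); cv2.imwrite(f"pics/{tag}.png",c["image"]); np.savez(f"pics/{tag}.npz",image=c["image"],mtx=c["mtx"],T=c["T"]); return c
def ray(d,p):
    v=np.linalg.inv(d["mtx"])@np.array([p[0],p[1],1.]); v=np.array([v[0],-v[1],-v[2]])
    return d["T"][:3,3],d["T"][:3,:3]@v
def atz(d,p,z):
    o,v=ray(d,p); return o+v*(z-o[2])/v[2]
def tri(L):
    A=np.zeros((3,3));b=np.zeros(3)
    for d,p in L:
        o,v=ray(d,p);v=v/np.linalg.norm(v);P=np.eye(3)-np.outer(v,v);A+=P;b+=P@o
    x=np.linalg.solve(A,b); return x,[float(np.linalg.norm((np.eye(3)-np.outer(v/np.linalg.norm(v),v/np.linalg.norm(v)))@(x-o))) for o,v in [ray(d,p) for d,p in L]]
def proj(d,X):
    T=d["T"]; c=T[:3,:3].T@(np.array(X)-T[:3,3]); q=d["mtx"]@np.array([c[0],-c[1],-c[2]]); return q[:2]/q[2]
E
python3 - <<'E'
from h import *
t=load("top0");s=load("scene0")
def crop(d,x0,y0,w,h,k,n): cv2.imwrite(n,cv2.resize(d["image"][y0:y0+h,x0:x0+w],None,fx=k,fy=k,interpolation=cv2.INTER_CUBIC))
crop(t,180,130,180,150,4,"pics/tc.png"); crop(s,200,170,190,130,4,"pics/sc.png")
for n,p,z in [("carrier grip",(315,258),.04),("carrier noseend",(321,221),.01),("dock lo",(272,232),.008),("dock hi",(272,152),.03),("scope base",(430,200),0.05),("pink",(205,220),.01),("cabinet corner",(163,248),.3),("petri",(221,273),.01),("jar",(332,177),.05),("arm base",(365,395),.1)]:
    print(n,atz(t,p,z).round(3))
E
```

```text
carrier grip [0.407 0.106 0.04 ]
carrier noseend [0.498 0.093 0.01 ]
dock lo [0.469 0.214 0.008]
dock hi [0.665 0.215 0.03 ]
scope base [ 0.55  -0.169  0.05 ]
pink [0.497 0.379 0.01 ]
cabinet corner [0.433 0.395 0.3  ]
petri [0.367 0.337 0.01 ]
jar [0.603 0.068 0.05 ]
arm base [ 0.103 -0.01   0.1  ]
```

View pics/tc.png

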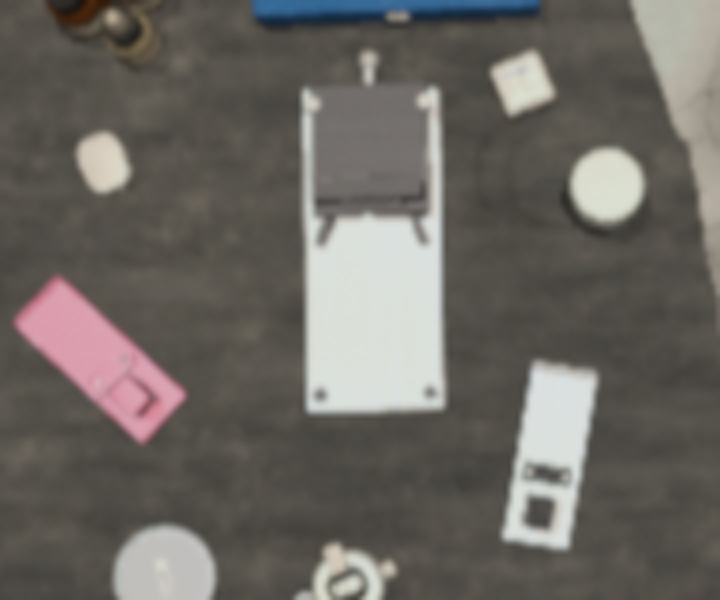

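View pics/sc.png

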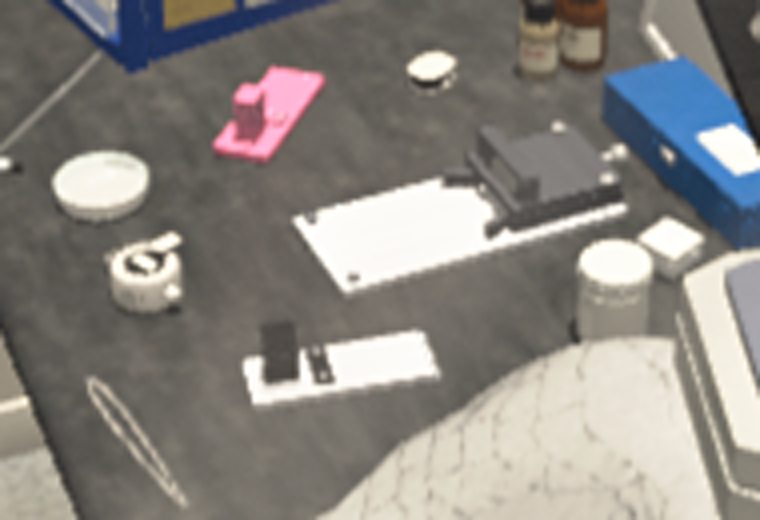

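Candidates: silver foot with black block at top px (317,243) / scene px (285,262), and the pink copy at top px (205,220) / scene px (267,198). The silver one with the black grip block is the carrier. In the top view its nose is up at (321,221). The dock runs from (272,232) up to its block at (272,170).

Run:
```python
from h import *
t=load("top0");s=load("scene0")
T=lambda x,y:(180+(x+.5)/4-.5,130+(y+.5)/4-.5); S=lambda x,y:(200+(x+.5)/4-.5,170+(y+.5)/4-.5)
print("cab corner base",atz(s,(235,180),0).round(3), "left",atz(s,(178,128),0).round(3))
for n,a,b in [("block top",T(541,512),S(279,327)),("dock NL corner",T(307,412),S(350,292)),("dock rear other",T(445,409),S(350,292)),("dock rear L",T(307,412),S(295,217))]:
    x,e=tri([(t,a),(s,b)]); print(n,x.round(4),np.round(e,4))
for n,c in [("top corners of foot",[(536,362),(597,372),(570,549),(503,541)])]:
    P=np.array([atz(t,T(*q),.008) for q in c]); print(P.round(4)); 
    f=(P[0]+P[1])/2; b=(P[2]+P[3])/2; d=f-b; print("len",np.linalg.norm(d),"yaw",np.degrees(np.arctan2(d[1],d[0])),"mid",((f+b)/2).round(4))
P=np.array([atz(t,T(*q),.008) for q in [(305,88),(440,88),(445,409),(307,412)]]);print(P.round(4)); d=P[0]+P[1]-P[2]-P[3]; print("dock yaw",np.degrees(np.arctan2(d[1],d[0])),"centre",P.mean(0).round(4),np.linalg.norm(d)/2)
```

```text
cab corner base [0.447 0.52  0.   ] left [0.367 0.946 0.   ]
block top [0.4084 0.1067 0.0451] [0.0001 0.0001]
dock NL corner [ 0.4855  0.2526 -0.0569] [0.019 0.019]
dock rear other [0.4719 0.1661 0.0083] [0.0021 0.0021]
dock rear L [0.4683 0.2514 0.0101] [0.0012 0.0012]
[[0.4995 0.111  0.008 ]
 [0.4937 0.0731 0.008 ]
 [0.3845 0.0887 0.008 ]
 [0.389  0.13   0.008 ]]
len 0.11124980409645338 yaw -8.96948096368276 mid [0.4417 0.1007 0.008 ]
[[0.669  0.257  0.008 ]
 [0.6701 0.1728 0.008 ]
 [0.4699 0.1669 0.008 ]
 [0.4672 0.2521 0.008 ]]
dock yaw 1.549889697159897 centre [0.569  0.2122 0.008 ] 0.20110509269177818
```

Emit:
carry_out(targets=[[0,-59,0,0,0,0],[0,-59,0,0,0,0],[0,-59,0,0,0,0],[0,-58,0,0,0,0],[0,-22,58,0,0,0],[0,-22,60,0,0,0],[0,-22,60,0,0,0],[0,-21,60,0,0,0]], gripper=-1)

```text
clock: 1.15
position: [0.3086, 0.2918, 0.2389]
orientation: [[0.001, 0.223, 0.975], [0.001, 0.975, -0.223], [-1.0, 0.001, 0.001]]
contact_force: [0.6, 1.3, 0.5]
gripper_width: 0.0883
```

Emit:
carry_out(targets=[[0,-40,34,0,0,0],[0,-40,34,0,0,0],[0,-40,34,0,0,0],[0,-40,33,0,0,0],[0,0,0,-2,0,0],[0,0,0,-2,0,0],[0,0,0,0,0,0],[0,0,0,0,0,0]])

```text
clock: 2.15
position: [0.4029, 0.1082, 0.2387]
orientation: [[-0.0, 0.152, 0.988], [0.0, 0.988, -0.152], [-1.0, 0.0, -0.0]]
contact_force: [0.7, -0.4, 0.6]
gripper_width: 0.0879
```

Run:
```python
from station import r
from h import *
o=r.get_obs(); print(o["position"].round(4) if hasattr(o["position"],'round') else o["position"],np.round(o["joint_positions"],3))
cap(r,"wrist","w1"); cap(r,"scene","s1")
```

```text
[0.4029 0.1082 0.2387] [ 0.202 -0.244  2.117  0.     1.269 -1.216]
```

View pics/w1.png

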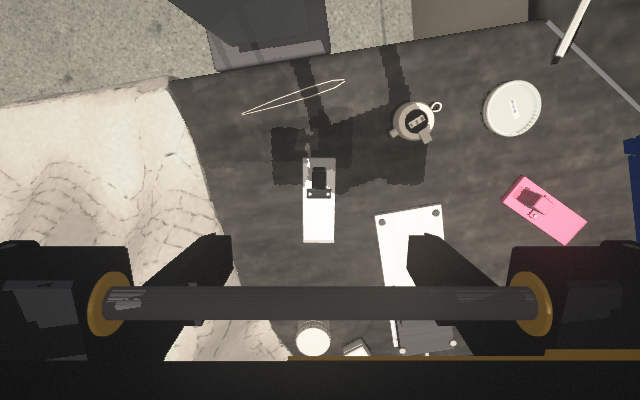

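Run:
```python
from h import *
w=load("w1")
im=w["image"]
a=cv2.resize(im[145:255,285:355],None,fx=5,fy=5,interpolation=cv2.INTER_CUBIC)
b=cv2.resize(im[195:360,365:475],None,fx=3.33,fy=3.33,interpolation=cv2.INTER_CUBIC)[:550]
cv2.imwrite("pics/wc.png",np.hstack([a,b]))
```

```text
Traceback (most recent call last):
ValueError: all the input array dimensions except for the concatenation axis must match exactly, but along dimension 0, the array at index 0 has size 550 and the array at index 1 has size 549
```

Run:
```python
from h import *
w=load("w1")
im=w["image"]
a=cv2.resize(im[145:255,285:355],None,fx=5,fy=5,interpolation=cv2.INTER_CUBIC)
b=cv2.resize(im[195:335,365:470],None,fx=4,fy=4,interpolation=cv2.INTER_CUBIC)[:550]
cv2.imwrite("pics/wc.png",np.hstack([a,b]))
```

```text
(no output)
```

View pics/wc.png

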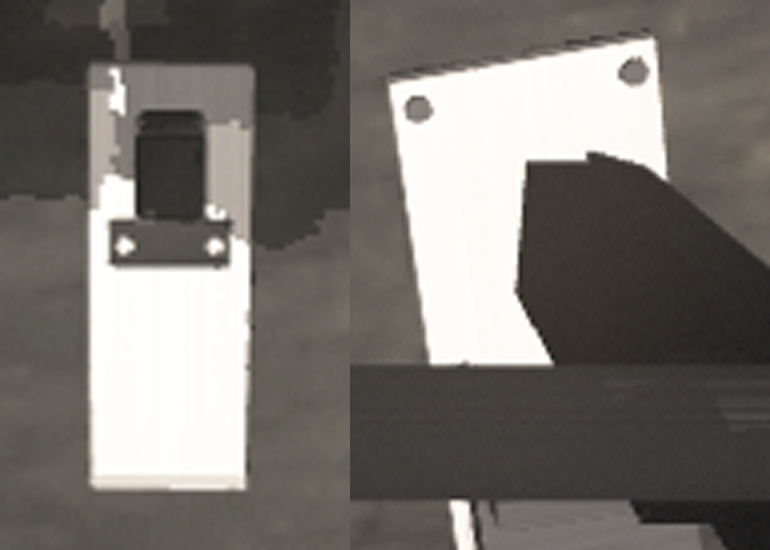

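Run:
```python
from h import *
w=load("w1");t=load("top0");s=load("scene0")
print(w["T"].round(3).tolist())
W=lambda x,y:(285+(x+.5)/5-.5,145+(y+.5)/5-.5)
D=lambda x,y:(365+(x-350+.5)/4-.5,195+(y+.5)/4-.5)
P=np.array([atz(w,W(*q),.008) for q in [(90,66),(253,66),(246,482),(90,482)]]);print(P.round(4))
d=(P[2]+P[3]-P[0]-P[1])/2; print("len",np.linalg.norm(d),"widths",np.linalg.norm(P[0]-P[1]),np.linalg.norm(P[2]-P[3]),"yaw",np.degrees(np.arctan2(d[1],d[0])))
for a,b in [(0,3),(1,2)]:
    e=P[b]-P[a];print("edge yaw",np.degrees(np.arctan2(e[1],e[0])))
r_=(P[0]+P[1])/2; u=d/np.linalg.norm(d); print("grip",(r_+.02*u).round(4))
# block from top-face corners
for q in [(137,132),(205,132),(205,218),(137,218),(171,110)]: print(q,[atz(w,W(*q),z).round(4).tolist() for z in(.042,.011)])
# height by two views: block top centre & foot
T=lambda x,y:(180+(x+.5)/4-.5,130+(y+.5)/4-.5)
for a,b,n in [((90,66),(503,541),"rear +y"),((253,66),(570,549),"rear -y")]:
    print(n,[np.round(v,4) for v in tri([(w,W(*a)),(t,T(*b))])])
Q=[atz(w,D(*q),.008) for q in [(655,38),(389,84),(430,363),(418,108),(632,71)]];print(np.round(Q,4))
e=Q[1]-Q[0];print("rear edge dir",np.degrees(np.arctan2(e[0],-e[1])),np.linalg.norm(e)); e=Q[2]-Q[1];print("side yaw",np.degrees(np.arctan2(e[1],e[0])))
```

```text
[[0.152, -0.953, -0.261, 0.336], [0.988, 0.147, 0.04, 0.118], [-0.0, -0.264, 0.965, 0.386], [0.0, 0.0, 0.0, 1.0]]
[[0.3848 0.0903 0.008 ]
 [0.3908 0.1289 0.008 ]
 [0.4967 0.1122 0.008 ]
 [0.4906 0.0725 0.008 ]]
len 0.10729255462846465 widths 0.03905758842948532 0.04017720961391025 yaw -9.253090486853011
edge yaw -9.552003136419522
edge yaw -8.95414571366053
grip [0.4075 0.1064 0.008 ]
(137, 132) [[0.3964, 0.1007, 0.042], [0.4018, 0.0991, 0.011]]
(205, 132) [[0.3986, 0.1155, 0.042], [0.4043, 0.1152, 0.011]]
(205, 218) [[0.4179, 0.1126, 0.042], [0.4253, 0.1121, 0.011]]
(137, 218) [[0.4156, 0.0976, 0.042], [0.4228, 0.0957, 0.011]]
(171, 110) [[0.3927, 0.1088, 0.042], [0.3978, 0.108, 0.011]]
rear +y [array([0.384 , 0.1121, 0.0817]), array([0.0185, 0.0185])]
rear -y [array([0.3845, 0.1082, 0.0763]), array([0.0192, 0.0192])]
[[0.468  0.2511 0.008 ]
 [0.4705 0.1676 0.008 ]
 [0.5705 0.1706 0.008 ]
 [0.4798 0.1758 0.008 ]
 [0.4778 0.2434 0.008 ]]
rear edge dir 1.6545493734711956 0.08355905709612924
side yaw 1.7655940693461205
```

Emit:
carry_out(targets=[[30,-0.5,2,0.5,0,0],[40,-0.5,2.5,0,0,0],[40,0,0,0,0,0],[20,0,0,0,0,0],[0,0,0,0,0,0],[0,0,0,0,0,0],[0,0,0,0,0,0],[0,0,0,0,0,0]])

```text
clock: 3.25
position: [0.4085, 0.1056, 0.1098]
orientation: [[0.002, 0.163, 0.987], [0.0, 0.987, -0.163], [-1.0, 0.001, 0.002]]
contact_force: [-0.1, 0.1, -0.3]
gripper_width: 0.088
```

Run:
```python
from station import r
from h import *
c=cap(r,"wrist","w2"); im=c["image"]
cv2.imwrite("pics/w2c.png",cv2.resize(im[0:200,250:400],None,fx=3,fy=3,interpolation=cv2.INTER_CUBIC))
```

```text
(no output)
```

View pics/w2c.png

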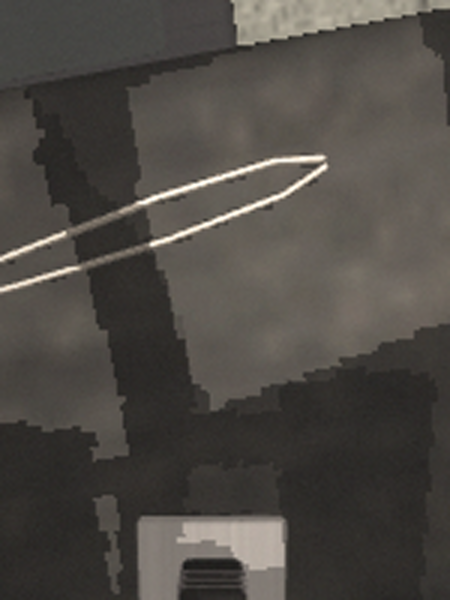

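Run:
```python
from h import *
im=load("w2")["image"]
cv2.imwrite("pics/w2d.png",cv2.resize(im[160:290,270:380],None,fx=4.5,fy=4.5,interpolation=cv2.INTER_CUBIC))
```

```text
(no output)
```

View pics/w2d.png

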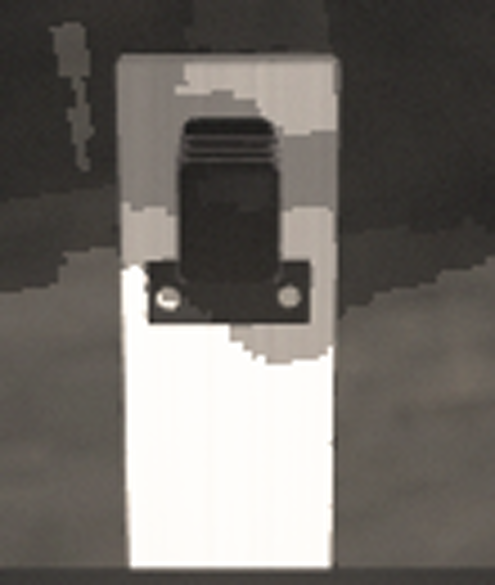

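Run:
```python
from h import *
w=load("w1");v=load("w2")
W=lambda x,y:(285+(x+.5)/5-.5,145+(y+.5)/5-.5)
V=lambda x,y:(270+(x+.5)/4.5-.5,160+(y+.5)/4.5-.5)
for n,a,b in [("rear-y",(90,66),(117,56)),("rear+y",(253,66),(338,58)),("blk rear -y",(137,132),(181,160)),("blk rear +y",(205,132),(280,160)),("blk fr -y",(137,218),(181,282)),("blk fr +y",(205,218),(280,282)),("screwL",(124,245),(168,297)),("screwR",(215,245),(289,297))]:
    x,e=tri([(w,W(*a)),(v,V(*b))]); print(n,x.round(4),np.round(e,4))
B=[atz(v,V(*q),.042) for q in [(181,160),(280,160),(280,282),(181,282)]]; print(np.round(B,4),np.mean(B,0).round(4))
R=[atz(v,V(*q),.008) for q in [(117,56),(338,58)]]; print(np.round(R,4)); L=[atz(v,V(*q),.008) for q in [(131,565),(331,565)]]; print(np.round(L,4))
for a,b in zip(R,L):
    e=b-a;print(np.degrees(np.arctan2(e[1],e[0])))
```

```text
rear-y [ 0.3858  0.0895 -0.0006] [0.0003 0.0003]
rear+y [0.3906 0.1288 0.009 ] [0.0001 0.0001]
blk rear -y [0.3968 0.1005 0.0392] [0.0001 0.0001]
blk rear +y [0.3986 0.1157 0.0421] [0.0002 0.0002]
blk fr -y [0.4146 0.0977 0.0462] [0.0002 0.0002]
blk fr +y [0.4166 0.1128 0.0476] [0.0001 0.0001]
screwL [0.4285 0.0917 0.0132] [0. 0.]
screwR [0.4313 0.1136 0.0154] [0. 0.]
[[0.3961 0.1006 0.042 ]
 [0.3986 0.1159 0.042 ]
 [0.4186 0.1128 0.042 ]
 [0.416  0.0972 0.042 ]] [0.4073 0.1066 0.042 ]
[[0.3841 0.0902 0.008 ]
 [0.3909 0.1288 0.008 ]]
[[0.4843 0.0744 0.008 ]
 [0.4907 0.1131 0.008 ]]
-8.961077513211567
-8.925917704265922
```

Emit:
carry_out(targets=[[25,0.8,-1.4,-0.4,0,0],[30,0,0,0,0,0],[20,0,0,0,0,0],[12,0,0,0,0,0],[8,0,0,0,0,0],[2,0,0,0,0,0],[0,0,0,0,0,0],[0,0,0,0,0,0]])

```text
clock: 4.3
position: [0.407, 0.1065, 0.0123]
orientation: [[0.001, 0.156, 0.988], [0.0, 0.988, -0.156], [-1.0, 0.0, 0.001]]
contact_force: [0.1, 0.2, 1.1]
gripper_width: 0.0881
```

Emit:
carry_out(targets=[[0,0,0,0,0,0],[0,0,0,0,0,0],[0,0,0,0,0,0],[0,0,0,0,0,0],[0,0,0,0,0,0],[0,0,0,0,0,0],[0,0,0,0,0,0],[0,0,0,0,0,0]], gripper=1)

```text
clock: 5.3
position: [0.4064, 0.1064, 0.0117]
orientation: [[-0.0, 0.156, 0.988], [0.0, 0.988, -0.156], [-1.0, 0.0, -0.0]]
contact_force: [-0.2, -0.9, -0.1]
gripper_width: 0.0157
```

Emit:
carry_out(targets=[[-10,0,0,0,0,0],[-20,0,0,0,0,0],[-20,8,5,0,0,0],[0,27,14,0,0,0],[0,30,16,0,0,0],[0,27,14,0,0,0],[0,16,8,-3,0,0],[0,6,3.5,-7.65,0,0]])

```text
clock: 6.3
position: [0.484, 0.2104, 0.0618]
orientation: [[-0.0, -0.036, 0.999], [-0.0, 0.999, 0.036], [-1.0, -0.0, -0.0]]
contact_force: [0.1, 0.0, -2.5]
gripper_width: 0.0156
```

Emit:
carry_out(targets=[[0,0,0,0,0,0],[0,0,0,0,0,0],[0,0,0,0,0,0],[0,0,0,0,0,0],[0,0,0,0,0,0],[0,0,0,0,0,0],[0,0,0,0,0,0],[0,0,0,0,0,0]])

```text
clock: 7.3
position: [0.4837, 0.2098, 0.0617]
orientation: [[-0.0, -0.029, 1.0], [-0.0, 1.0, 0.029], [-1.0, -0.0, -0.0]]
contact_force: [-0.5, -0.4, -1.8]
gripper_width: 0.0155
```

Run:
```python
from station import r
from h import *
w=cap(r,"wrist","w3"); s=cap(r,"scene","s3"); t=cap(r,"top","t3")
cv2.imwrite("pics/s3c.png",cv2.resize(s["image"][150:310,220:400],None,fx=3,fy=3,interpolation=cv2.INTER_CUBIC))
cv2.imwrite("pics/t3c.png",cv2.resize(t["image"][130:290,200:380],None,fx=3,fy=3,interpolation=cv2.INTER_CUBIC))
```

```text
(no output)
```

View pics/w3.png

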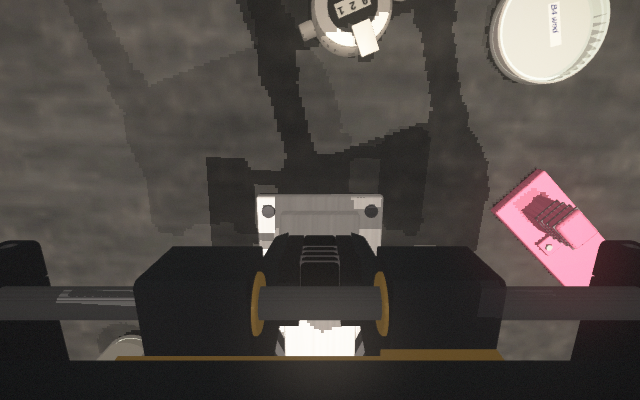

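View pics/s3c.png

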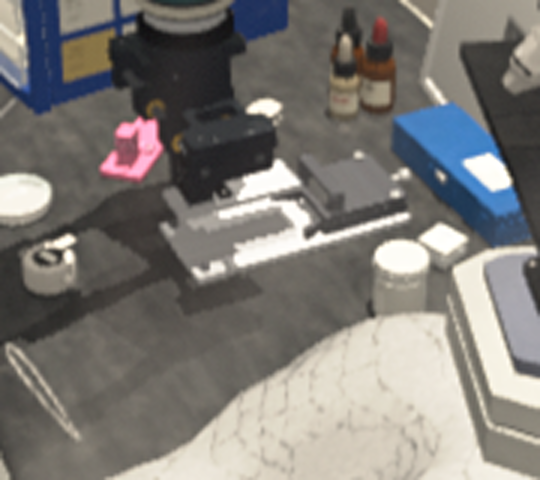

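View pics/t3c.png

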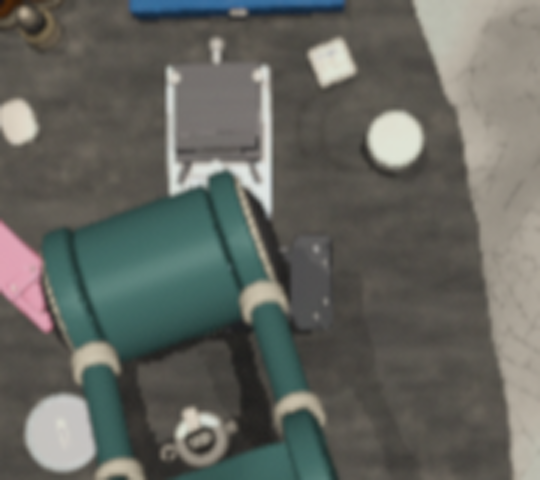

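Run:
```python
from h import *
im=load("w3")["image"][185:255,245:395]
im=cv2.convertScaleAbs(im,alpha=1.3)
cv2.imwrite("pics/w3c.png",cv2.resize(im,None,fx=5,fy=5,interpolation=cv2.INTER_CUBIC))
```

```text
(no output)
```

View pics/w3c.png

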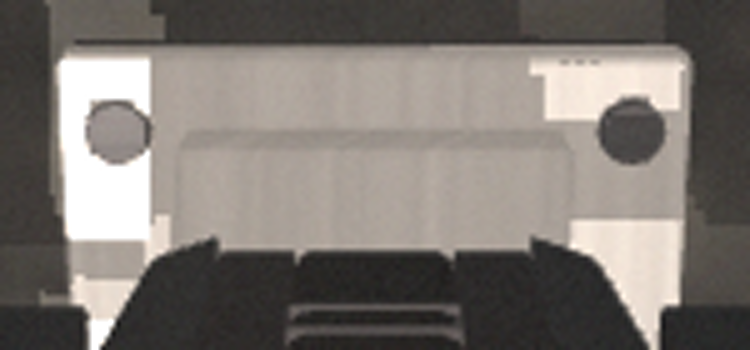

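Run:
```python
from h import *
w=load("w3")
C=lambda x,y:(245+(x+.5)/5-.5,185+(y+.5)/5-.5)
def line(a,b,z):
    A,B=atz(w,C(*a),z),atz(w,C(*b),z); e=B-A; return A.round(4),B.round(4),((A+B)/2).round(4),"len",round(np.linalg.norm(e),4),"yaw",round(np.degrees(np.arctan2(-e[0],e[1])),2)
print("dock",line((58,57),(690,55),.008))
print("dockholes",line((118,132),(631,132),.008))
print("carrier",line((178,151),(571,150),.058))
# dock side edges
for a,b in [((58,57),(72,310)),((690,55),(683,300))]:
    A,B=atz(w,C(*a),.008),atz(w,C(*b),.008);e=B-A;print("side",A.round(4),np.degrees(np.arctan2(e[1],e[0])))
v=load("w1");D=lambda x,y:(365+(x-350+.5)/4-.5,195+(y+.5)/4-.5)
A,B=atz(v,D(418,108),.008),atz(v,D(632,71),.008);print((A+B)/2)
```

```text
dock (array([0.4702, 0.1676, 0.008 ]), array([0.4675, 0.2507, 0.008 ]), array([0.4688, 0.2092, 0.008 ]), 'len', np.float64(0.0831), 'yaw', np.float64(1.87))
dockholes (array([0.4803, 0.1754, 0.008 ]), array([0.4783, 0.2437, 0.008 ]), array([0.4793, 0.2095, 0.008 ]), 'len', np.float64(0.0684), 'yaw', np.float64(1.68))
carrier (array([0.4661, 0.1894, 0.058 ]), array([0.4648, 0.2289, 0.058 ]), array([0.4654, 0.2091, 0.058 ]), 'len', np.float64(0.0395), 'yaw', np.float64(1.84))
side [0.4702 0.1676 0.008 ] 1.71715701839871
side [0.4675 0.2507 0.008 ] 3.1220000107663757
[0.47879121 0.20957884 0.008     ]
```

Emit:
carry_out(targets=[[10,0,0,0,0,0],[14,0,0,0,0,0],[9,0,0,0,0,0],[4,0,0,0,0,0],[2,0,0,0,0,0],[1,0,0,0,0,0],[0,0,0,0,0,0],[0,0,0,0,0,0]])

```text
clock: 8.45
position: [0.4839, 0.2099, 0.0221]
orientation: [[0.001, -0.029, 1.0], [0.0, 1.0, 0.029], [-1.0, 0.0, 0.001]]
contact_force: [0.3, 0.4, -1.2]
gripper_width: 0.0156
```

Emit:
carry_out(targets=[[0.4,0,0,0,0,0],[0.4,0,0,0,0,0],[0.4,0,0,0,0,0],[0.4,0,0,0,0,0],[0.2,0,0,0,0,0],[0,0,0,0,0,0],[0,0,0,0,0,0],[0,0,0,0,0,0]])

```text
clock: 9.45
position: [0.4837, 0.2098, 0.0199]
orientation: [[0.0, -0.029, 1.0], [0.0, 1.0, 0.029], [-1.0, 0.0, 0.0]]
contact_force: [0.1, -1.1, -1.5]
gripper_width: 0.0161
```

Emit:
carry_out(targets=[[0.2,0,0,0,0,0],[0.2,0,0,0,0,0],[0.2,0,0,0,0,0],[0.2,0,0,0,0,0],[0,0,0,0,0,0],[0,0,0,0,0,0],[0,0,0,0,0,0],[0,0,0,0,0,0]])

```text
clock: 10.45
position: [0.4837, 0.2098, 0.0197]
orientation: [[-0.0, -0.029, 1.0], [-0.0, 1.0, 0.029], [-1.0, -0.0, -0.0]]
contact_force: [-2.7, -1.4, 4.8]
gripper_width: 0.0158
```

Emit:
carry_out(targets=[[-0.3,0,1,0,0,0],[0,0,2,0,0,0],[0,0,3,0,0,0],[0,0,3,0,0,0],[0,0,3,0,0,0],[0,0,3,0,0,0],[0,0,2,0,0,0],[0,0,1,0,0,0]])

```text
clock: 11.45
position: [0.5018, 0.2105, 0.0197]
orientation: [[-0.0, -0.029, 1.0], [0.0, 1.0, 0.029], [-1.0, 0.0, -0.0]]
contact_force: [-3.4, -0.2, 6.7]
gripper_width: 0.0157
```

Emit:
carry_out(targets=[[-0.3,0,1,0,0,0],[0,0,1,0,0,0],[0,0,1,0,0,0],[0,0,1,0,0,0],[0,0,1,0,0,0],[0,0,1,0,0,0],[0,0,1,0,0,0],[0,0,1,0,0,0]])

```text
clock: 12.45
position: [0.5098, 0.2105, 0.0197]
orientation: [[0.0, -0.029, 1.0], [-0.0, 1.0, 0.029], [-1.0, -0.0, 0.0]]
contact_force: [-3.2, 0.6, 3.9]
gripper_width: 0.0154
```

Emit:
carry_out(targets=[[0,0,1,0,0,0],[0,0,1,0,0,0],[0,0,1,0,0,0],[0,0,1,0,0,0],[0,0,1,0,0,0],[0,0,1,0,0,0],[0,0,1,0,0,0],[0,0,1,0,0,0]])

```text
clock: 13.45
position: [0.5156, 0.2106, 0.0197]
orientation: [[-0.004, -0.029, 1.0], [-0.001, 1.0, 0.029], [-1.0, -0.001, -0.004]]
contact_force: [-7.6, -0.0, 9.3]
gripper_width: 0.0158
```

Emit:
carry_out(targets=[[0,0,1,0,0,0],[0,0,1,0,0,0],[0,0,1,0,0,0],[0,0,1,0,0,0],[0,0,0,0,0,0],[0,0,0,0,0,0],[0,0,0,0,0,0],[0,0,0,0,0,0]])

```text
clock: 14.45
position: [0.5201, 0.2108, 0.0197]
orientation: [[-0.003, -0.029, 1.0], [-0.001, 1.0, 0.029], [-1.0, -0.0, -0.003]]
contact_force: [-6.5, -0.2, 8.4]
gripper_width: 0.0156
```

Emit:
carry_out(targets=[[-0.2,0,1,0,0,0],[-0.1,0,1.5,0,0,0],[0,0,1.5,0,0,0],[0,0,1.5,0,0,0],[0,0,1.5,0,0,0],[0,0,1,0,0,0],[0,0,0.5,0,0,0],[0,0,0,0,0,0]])

```text
clock: 15.45
position: [0.5286, 0.2109, 0.0197]
orientation: [[-0.003, -0.029, 1.0], [-0.001, 1.0, 0.029], [-1.0, -0.001, -0.003]]
contact_force: [-7.3, -0.4, 7.2]
gripper_width: 0.0159
```

Emit:
carry_out(targets=[[0,0,0.4,0,0,0],[0,0,0.4,0,0,0],[0,0,0.4,0,0,0],[0,0,0.4,0,0,0],[0,0,0.4,0,0,0],[0,0,0,0,0,0],[0,0,0,0,0,0],[0,0,0,0,0,0]])

```text
clock: 16.45
position: [0.5305, 0.211, 0.0197]
orientation: [[-0.003, -0.029, 1.0], [-0.001, 1.0, 0.029], [-1.0, -0.001, -0.003]]
contact_force: [-7.0, -0.1, 5.6]
gripper_width: 0.0158
```

Emit:
carry_out(targets=[[0,0,0.4,0,0,0],[0,0,0.4,0,0,0],[0,0,0.4,0,0,0],[0,0,0.4,0,0,0],[0,0,0.4,0,0,0],[0,0,0,0,0,0],[0,0,0,0,0,0],[0,0,0,0,0,0]])

```text
clock: 17.45
position: [0.5325, 0.211, 0.0197]
orientation: [[-0.003, -0.029, 1.0], [-0.001, 1.0, 0.029], [-1.0, -0.001, -0.003]]
contact_force: [-7.0, -1.4, 6.7]
gripper_width: 0.0154
```

Emit:
carry_out(targets=[[0,0,0.4,0,0,0],[0,0,0.4,0,0,0],[0,0,0.4,0,0,0],[0,0,0.4,0,0,0],[0,0,0.4,0,0,0],[0,0,0,0,0,0],[0,0,0,0,0,0],[0,0,0,0,0,0]])

```text
clock: 18.45
position: [0.5345, 0.2111, 0.0197]
orientation: [[-0.003, -0.029, 1.0], [-0.001, 1.0, 0.029], [-1.0, -0.001, -0.003]]
contact_force: [-6.8, -1.0, 6.8]
gripper_width: 0.0156
```

Emit:
carry_out(targets=[[0,0,0.3,0,0,0],[0,0,0.3,0,0,0],[0,0,0.3,0,0,0],[0,0,0.3,0,0,0],[0,0,0.3,0,0,0],[0,0,0.3,0,0,0],[0,0,0.2,0,0,0],[0,0,0,0,0,0]])

```text
clock: 19.45
position: [0.5365, 0.2112, 0.0197]
orientation: [[-0.003, -0.029, 1.0], [-0.001, 1.0, 0.029], [-1.0, -0.001, -0.003]]
contact_force: [-7.3, -0.4, 7.5]
gripper_width: 0.0157
```

Emit:
carry_out(targets=[[0,0,0.3,0,0,0],[0,0,0.3,0,0,0],[0,0,0.3,0,0,0],[0,0,0.3,0,0,0],[0,0,0.3,0,0,0],[0,0,0.3,0,0,0],[0,0,0.2,0,0,0],[0,0,0,0,0,0]])

```text
clock: 20.45
position: [0.5385, 0.2112, 0.0197]
orientation: [[-0.003, -0.029, 1.0], [-0.001, 1.0, 0.029], [-1.0, -0.001, -0.003]]
contact_force: [-7.1, 0.3, 7.5]
gripper_width: 0.0153
```

Emit:
carry_out(targets=[[-0.1,0,0.3,0,0,0],[0,0,0.3,0,0,0],[0,0,0.3,0,0,0],[0,0,0.3,0,0,0],[0,0,0.3,0,0,0],[0,0,0.3,0,0,0],[0,0,0.2,0,0,0],[0,0,0,0,0,0]])

```text
clock: 21.45
position: [0.5405, 0.2113, 0.0197]
orientation: [[-0.003, -0.029, 1.0], [-0.001, 1.0, 0.029], [-1.0, -0.001, -0.003]]
contact_force: [-6.5, -0.4, 6.3]
gripper_width: 0.0159
```

Emit:
carry_out(targets=[[0,0,0.3,0,0,0],[0,0,0.3,0,0,0],[0,0,0.3,0,0,0],[0,0,0.3,0,0,0],[0,0,0.3,0,0,0],[0,0,0.3,0,0,0],[0,0,0.2,0,0,0],[0,0,0,0,0,0]])

```text
clock: 22.45
position: [0.5425, 0.2113, 0.0197]
orientation: [[-0.003, -0.029, 1.0], [-0.001, 1.0, 0.029], [-1.0, -0.001, -0.003]]
contact_force: [-7.2, -0.8, 5.7]
gripper_width: 0.0159
```

Emit:
carry_out(targets=[[0,0,0.3,0,0,0],[0,0,0.3,0,0,0],[0,0,0.3,0,0,0],[0,0,0.3,0,0,0],[0,0,0.3,0,0,0],[0,0,0.3,0,0,0],[0,0,0.2,0,0,0],[0,0,0,0,0,0]])

```text
clock: 23.45
position: [0.5445, 0.2114, 0.0197]
orientation: [[-0.003, -0.029, 1.0], [-0.001, 1.0, 0.029], [-1.0, -0.001, -0.003]]
contact_force: [-6.3, -1.0, 7.2]
gripper_width: 0.0155
```

Emit:
carry_out(targets=[[0,0,0.3,0,0,0],[0,0,0.3,0,0,0],[0,0,0.3,0,0,0],[0,0,0.3,0,0,0],[0,0,0.3,0,0,0],[0,0,0.3,0,0,0],[0,0,0.2,0,0,0],[0,0,0,0,0,0]])

```text
clock: 24.45
position: [0.5459, 0.2114, 0.0197]
orientation: [[-0.005, -0.029, 1.0], [-0.001, 1.0, 0.029], [-1.0, -0.001, -0.005]]
contact_force: [-7.8, 0.3, 8.4]
gripper_width: 0.0157
```

Emit:
carry_out(targets=[[0,0,0.2,0,0,0],[0,0,0.2,0,0,0],[0,0,0.2,0,0,0],[0,0,0.2,0,0,0],[0,0,0.2,0,0,0],[0,0,0,0,0,0],[0,0,0,0,0,0],[0,0,0,0,0,0]])

```text
clock: 25.45
position: [0.5459, 0.2114, 0.0197]
orientation: [[-0.007, -0.029, 1.0], [-0.001, 1.0, 0.029], [-1.0, -0.001, -0.007]]
contact_force: [-11.7, -0.2, 10.9]
gripper_width: 0.0157
```

Emit:
carry_out(targets=[[0,0,0.3,0,0,0],[0,0,0.3,0,0,0],[0,0,0.3,0,0,0],[0,0,0.3,0,0,0],[0,0,0.2,0,0,0],[0,0,0,0,0,0],[0,0,0,0,0,0],[0,0,0,0,0,0]])

```text
clock: 26.45
position: [0.546, 0.2114, 0.0197]
orientation: [[-0.009, -0.029, 1.0], [-0.002, 1.0, 0.029], [-1.0, -0.001, -0.009]]
contact_force: [-16.4, -0.2, 14.9]
gripper_width: 0.0158
```

Emit:
carry_out(targets=[[0,0,0.2,0,0,0],[0,0,0.2,0,0,0],[0,0,0.2,0,0,0],[0,0,0,0,0,0],[0,0,0,0,0,0],[0,0,0,0,0,0],[0,0,0,0,0,0],[0,0,0,0,0,0]])

```text
clock: 27.45
position: [0.546, 0.2114, 0.0197]
orientation: [[-0.01, -0.029, 1.0], [-0.002, 1.0, 0.029], [-1.0, -0.001, -0.01]]
contact_force: [-17.0, -0.4, 15.2]
gripper_width: 0.0157
```

Emit:
carry_out(targets=[[-0.2,0,-0.4,0,0,0],[-0.2,0,-0.4,0,0,0],[-0.2,0,-0.4,0,0,0],[0,0,-0.4,0,0,0],[0,0,-0.4,0,0,0],[0,0,0,0,0,0],[0,0,0,0,0,0],[0,0,0,0,0,0]])

```text
clock: 28.45
position: [0.5461, 0.2114, 0.0197]
orientation: [[-0.006, -0.029, 1.0], [-0.001, 1.0, 0.029], [-1.0, -0.001, -0.006]]
contact_force: [-9.4, -0.4, 7.0]
gripper_width: 0.0158
```

Emit:
carry_out(targets=[[0,0,0,0,0,0],[0,0,0,0,0,0],[0,0,0,0,0,0],[0,0,0,0,0,0],[0,0,0,0,0,0],[0,0,0,0,0,0],[0,0,0,0,0,0],[0,0,0,0,0,0]], gripper=-1)

```text
clock: 29.45
position: [0.5491, 0.2117, 0.0207]
orientation: [[0.0, -0.029, 1.0], [0.0, 1.0, 0.029], [-1.0, 0.0, 0.0]]
contact_force: [-0.1, 0.2, -0.1]
gripper_width: 0.0881
```

Emit:
carry_out(targets=[[-5,0,0,0,0,0],[-15,0,0,0,0,0],[-25,0,0,0,0,0],[-30,0,0,0,0,0],[-30,0,-10,0,0,0],[-20,0,-20,0,0,0],[-5,0,-10,0,0,0],[0,0,0,0,0,0]])

```text
clock: 30.45
position: [0.5089, 0.2106, 0.1513]
orientation: [[0.001, -0.03, 1.0], [0.0, 1.0, 0.03], [-1.0, 0.0, 0.001]]
contact_force: [-1.0, -0.1, -0.0]
gripper_width: 0.0882
```

Run:
```python
from station import r
from h import *
w=cap(r,"wrist","w4"); s=cap(r,"scene","s4"); t=cap(r,"top","t4")
cv2.imwrite("pics/s4c.png",cv2.resize(s["image"][150:310,220:400],None,fx=4,fy=3.7,interpolation=cv2.INTER_CUBIC)); print(r.get_obs()["position"])
```

```text
[0.50900262 0.21032944 0.14982206]
```

View pics/w4.png

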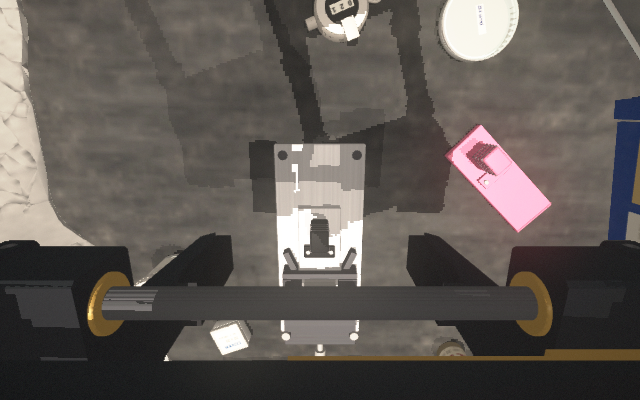

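View pics/s4c.png

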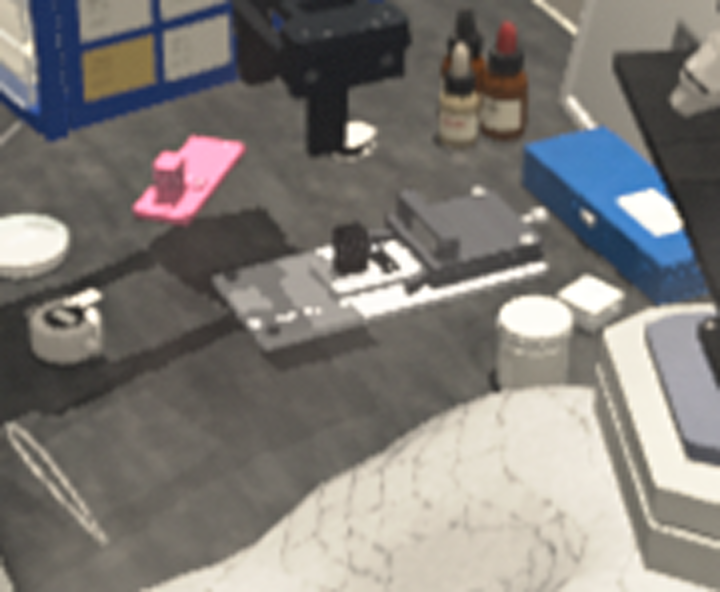

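Run:
```python
from h import *
im=load("w4")["image"][135:275,265:375]
cv2.imwrite("pics/w4c.png",cv2.resize(im,None,fx=4,fy=4,interpolation=cv2.INTER_CUBIC))
```

```text
(no output)
```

View pics/w4c.png

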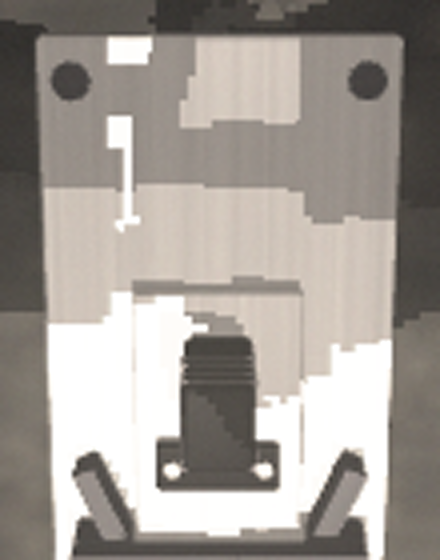

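Run:
```python
from h import *
w=load("w4");C=lambda x,y:(265+(x+.5)/4-.5,135+(y+.5)/4-.5)
A,B=atz(w,C(135,295),.016),atz(w,C(300,295),.016);print("carrier rear",A.round(4),B.round(4),np.linalg.norm(B-A),np.degrees(np.arctan2(-(B-A)[0],(B-A)[1])))
D,E=atz(w,C(38,39),.008),atz(w,C(403,39),.008);print("dock rear",D.round(4),E.round(4),np.degrees(np.arctan2(-(E-D)[0],(E-D)[1])))
print("rear to rear",np.linalg.norm((A+B-D-E)[:2])/2, "=> nose inside mouth",np.linalg.norm((A+B-D-E)[:2])/2+.11-.12)
# bystanders before/after in top view
a=cv2.imread("pics/scene0.png");b=cv2.imread("pics/s4.png")
d=cv2.absdiff(a,b).max(2)
for n,(x,y,s) in dict(petri=(225,215,12),jar=(354,242,10),cov=(368,230,8),counter=(237,239,9)).items():
    g=cv2.cvtColor(a,6)[y-s:y+s,x-s:x+s];m=cv2.matchTemplate(cv2.cvtColor(b,6)[y-s-8:y+s+8,x-s-8:x+s+8],g,cv2.TM_CCOEFF_NORMED);print(n,cv2.minMaxLoc(m)[1],np.array(cv2.minMaxLoc(m)[3])-8)
```

```text
carrier rear [0.5285 0.1913 0.016 ] [0.5274 0.2299 0.016 ] 0.038576993063951105 1.7011786504506758
dock rear [0.4707 0.1681 0.008 ] [0.4682 0.2511 0.008 ] 1.7032178924256953
rear to rear 0.05849250407280023 => nose inside mouth 0.04849250407280023
petri 0.9998511075973511 [0 0]
jar 0.9998707175254822 [0 0]
cov 0.9999147653579712 [0 0]
counter 0.7823979258537292 [0 0]
```

```bash
python3 -c "
from station import r
print(r.get_obs()['contact_force'],r.get_obs()['clock']); print(r.sign_off())"
```

```text
[ 0.4226793  -1.09665603  0.56887732] 30.6
the job is handed in; nothing more can be done
None
```

I gripped the silver carrier by its black block, set it on the dock bed and slid it nose first under the overhang and toe until it met the stop. I pressed it there, let go and handed the job in at 30.6 s; no verdict is reported.

- **Sliding:** the toe peaked at about 7.6 N, then the drag held steady at about 7 N.
- **Stop:** the push rose sharply with the nose about 48.5 mm inside the mouth. I held it at 16–17 N at the wrist. After taking off the drag and up to 5 N of other loss, that is roughly 5–10 N on the stop. This is an estimate, because stop force is not measured directly.
- **Final pose:** in the wrist picture after release, the carrier and the dock both read 1.70° yaw. The carrier's rear edge is within about 0.3 mm of its place before release, so it did not spring back. It sits in the pocket and looks flat, though I did not measure tilt after release.
- **Bystanders:** the petri dish, jar and coverslip box show no pixel shift in the scene camera. The tally counter's match was weaker (0.78, also no shift), probably because the arm's shadow falls on it.
- **Robot:** it was clear, with no contact force beyond sensor noise.
- **Disagreements:** the heights I measured from two views scattered by several millimetres (block top 39–48 mm, against 42 mm in the text). I set the final height by feel, from contact with the bed.

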